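Stack an order's part trays on the packing base

ROBOT

A 6-joint arm with a two-finger parallel gripper is mounted at the origin on a cart in front of the work surface, level with it; the furniture and walls round the work are solid. World frame = base frame: x ahead of the robot, y to its left, z up, the work surface at z = 0. Lengths are in m, angles in rad, forces in N, time in s.
With the tool pointing down it reaches from about 0.3 to 0.775 m from the base axis. Payload 14.6 kg.
Tool frame: the origin (TCP) lies on the centre line of the jaws, within the pads' length; the fingertips stand 11 mm ahead of it and the grasp point (between the pads) lies 8 mm behind it; y points along the fingers, x is the direction in which the jaws open and shut, and the axes are right-handed (so a half turn about y gives the same grasp; the last joint's range is limited). The gripper opens to 94 mm and grips with 3 to 60 N. Pads are 16 mm wide; open, the fingers measure 119 mm over their backs; the gripper's body (75 mm by 177 mm) begins 78 mm behind the grasp point.
Start: joints at [1.065, 0.3, 1.521, -0, 1.321, -0.067], TCP at [0.234, 0.498, 0.216] pointing down, gripper open.
Joint ranges: [-3.03, 3.03], [-0.79, 2.21], [0.23, 2.52], [-1.04, 4.18], [0, 3.07], [-2.55, 2.55]. Speed limits (rad/s): [2.22, 2.22, 2.57, 3.14, 3.14, 3.14].

INTERFACE

Orientations are given as [roll, pitch, yaw] about the fixed x, y, z axes, in that order (R = Rz(yaw) Ry(pitch) Rx(roll)).
In Python, from station import ctrl, imaging gives the robot as it stands. The module is installed in compiled form; this text tells all that it offers.
- The arm moves only by the tool apply_moves, never from a script. Its argument "deltas" is a list of rows, each an object with "dp": the shift along the tool's x, y, z in m, a list of three; "roll": the turn about the tool's y in rad; "grip": the closure, from -1 (fully open) to 1 (shut). In form: [{"dp": [tx, ty, tz], "roll": roll, "grip": grip}, ...]. A call has 1 to 10 rows; each row shifts and turns the commanded pose from where the row before left it, along the tool's axes as they then stand; what a row does not reach is not made up. A row lasts 1/8 s, in which the tool goes at most 62.5 mm and 10.7 degrees, less where a joint would pass 70% of its speed; a pose out of reach is approached as far as the arm can. A call with a gripper value outside its range is refused whole. The fingers move at their own pace and stop on an object; "newtons" is the grip in N (left out, the last holds). Time passes only in rows, so rows that do not move let the fingers close. It gives the time, the measured TCP pose, the force and the opening at its end, in the units of the state.
- ctrl.get_obs(): the state, without advancing time (a new reading comes with each control period).
- imaging.camera(name): name is "scene" or "top"; returns the picture (384x512x3 uint8, blue, green, red); there is no depth.
- imaging.camera_info(name): a dict with "K" (3x3 intrinsics, pixels), "world_from_camera" (4x4, takes a point from camera to world coordinates). Camera axes: x right, y down, z forward; pixel columns grow to the right and rows downward; lengths in m; the calibration is good to about 2 mm. A picture is of the moment at which its call begins. camera_info takes no time and is no camera call.
- ctrl.hand_in(): hands the job in, once; it reports no verdict.
The state is a dict: "time_s": time; "qpos": joint angles; "joint_vel": joint speeds; "tau": joint torques, N m; "ee_pos": TCP position; "eef_rot": TCP orientation; "force": force on the tool from outside, world axes, zero at the start; "moment": the same for the moment, N m; "grip_width": finger opening in m.
Only numpy, scipy, OpenCV 4.12 (cv2) and the standard library are available. Lean on these libraries where they do the work, as an engineer would, in place of code of your own. Each camera call takes 0.05 s, during which the arm holds its last target. There are 200 camera calls.

TASK

Build this order's stack on the green base, in this order: first seat the empty blue tray on the green base, then lay the bearing flat in the middle of the blue tray's floor, then seat the still empty yellow tray on the blue tray, and last stand the brass fitting upright in the middle of the yellow tray. Each tray has to sit lengthwise in line with what is under it, flat, its foot dropped in; let go of everything, and leave the mug, the small carton and the roll of tape where they are.

Things in the scene. Friction and masses are not known exactly. Their poses are not given: they have to be found in the camera images.
- green_base: Green stack base fixed to the desk: plate 88 mm (x) by 144 mm (y), 8 mm high, with a black 58 by 114 mm recess, 4 mm deep, in its top. Origin: centre of its underside, at desk height, z up, y lengthwise; ends alike.
- orange_base: Orange stack base fixed to the desk: plate 88 mm (x) by 144 mm (y), 8 mm high, with a black 58 by 114 mm recess, 4 mm deep, in its top. Origin: centre of its underside, at desk height, z up, y lengthwise; ends alike. Not used for this order.
- blue_tray: Blue open stacking tray, 66 (x) x 122 (y) x 34 mm high, inside 58 x 114, walls 4; 6.5 mm end lips; 3 mm foot (44 x 100) drops into a base's recess or a tray's mouth. Origin: centre of foot's underside, z up, y lengthwise; inner floor +6 mm, rim +34. Seated, its origin is 5 mm over a base's origin or 31 over the lower tray's. Ends alike, about 130 g. Grip across x.
- yellow_tray: Yellow open stacking tray, 66 (x) x 122 (y) x 34 mm high, inside 58 x 114, walls 4; 6.5 mm end lips; 3 mm foot (44 x 100) drops into a base's recess or a tray's mouth. Origin: centre of foot's underside, z up, y lengthwise; inner floor +6 mm, rim +34. Seated, its origin is 5 mm over a base's origin or 31 over the lower tray's. Ends alike, about 130 g. Grip across x.
- bearing: Steel ball bearing lying flat, 40 mm across, 15 mm high, about 70 g. Origin: centre of its underside, z up.
- fitting: Brass hose fitting standing upright, 46 mm high, about 110 g; its hexagon, 24 to 28 mm across, is 18 to 32 mm above the foot and is the place to grip; the round foot is 24 mm across. Origin: centre of its underside, z up along the fitting.
- mug: Dark green mug, 86 mm across, 94 mm high, 116 mm with its handle; a bystander. Origin: centre of the underside.
- carton: Small grey product carton, 51 x 65 x 80 mm high; a bystander. Origin: centre of the underside.
- tape: Roll of brown packing tape lying flat, 100 mm across, 48 mm high; a bystander. Origin: centre of the underside.
Mind the look-alikes: they are no part of the job. Of the things that look like the bearing, take the one that is farthest to the robot's right at the start.

How it is judged:
By the outcome, as a careful person would: the job done as asked, in the order asked, and still so for the second after the job is handed in, with the robot touching nothing.
It also fails if it takes over 102 s, if anything falls off the work surface, if the arm or the gripper's body presses on something with over 40 N, if the wrist force passes 120 N, or if a joint passes its speed limit or range.

## Working session

There is one attempt and no reset: what is moved stays moved. The work goes in short steps, Python scripts to look and compute and a tool call to move; the robot and the scene stay as the last step left them, time stands still between calls to the robot, and variables do not carry over. Pictures are saved under pics/ and viewed, about 12 in all and at most 16, crops included, and the job is handed in when it is done.

Besides the shell and the picture viewer there is one more tool, called after "Request:" as name([rows], argument=value, ...), one row to a line, values as JSON. apply_moves: Moves the arm, as the interface text tells. Its arguments: {"type":"object","properties":{"deltas":{"type":"array"},"newtons":{"type":"number"}},"required":["deltas"]}

```bash
mkdir -p pics; python3 - <<'E'
from station import ctrl, imaging
import cv2, numpy as np
for n in ("scene","top"):
    im=imaging.camera(n); cv2.imwrite(f"pics/{n}0.png",im)
    i=imaging.camera_info(n); print(n,np.round(i["K"],1).tolist(),np.round(i["world_from_camera"],3).tolist())
a=cv2.imread("pics/top0.png");cv2.imwrite("pics/top0b.png",cv2.resize(a,(800,600),interpolation=cv2.INTER_CUBIC))
a=cv2.imread("pics/scene0.png");cv2.imwrite("pics/scene0b.png",cv2.resize(a,(800,600),interpolation=cv2.INTER_CUBIC))
o=ctrl.get_obs();print(o)
E
```

```text
scene [[427.5, 0.0, 253.2], [0.0, 427.5, 192.7], [0.0, 0.0, 1.0]] [[-0.865, 0.416, -0.279, 1.006], [0.501, 0.732, -0.462, 0.689], [0.011, -0.54, -0.842, 1.313], [0.0, 0.0, 0.0, 1.0]]
top [[380.9, 0.0, 256.4], [0.0, 380.9, 189.8], [0.0, 0.0, 1.0]] [[-0.021, -0.98, 0.196, 0.354], [-1.0, 0.021, -0.005, 0.002], [0.001, -0.196, -0.981, 1.168], [0.0, 0.0, 0.0, 1.0]]
{'time_s': 0.1, 'qpos': array([ 1.06539072e+00,  3.00405810e-01,  1.52153381e+00, -1.99427360e-05,
        1.32067834e+00, -6.66263368e-02]), 'joint_vel': array([-8.13591808e-04, -1.18797327e-03, -1.11541655e-03, -1.74354944e-04,
        7.04251315e-05, -1.29414190e-03]), 'tau': array([ 1.62937311e-03, -5.32637429e+01, -3.53283727e+01,  7.09864986e-02,
        2.34893057e-02, -7.91265916e-05]), 'ee_pos': array([0.23357   , 0.49769177, 0.21594213]), 'eef_rot': array([-1.57074734e+00,  1.02432524e-03,  1.13202203e+00]), 'force': array([-0.38776739, -0.054448  ,  0.07376979]), 'moment': array([ 0.034546  , -0.02542035,  0.02424675]), 'grip_width': 0.09398886277107149}
```

View pics/top0b.png

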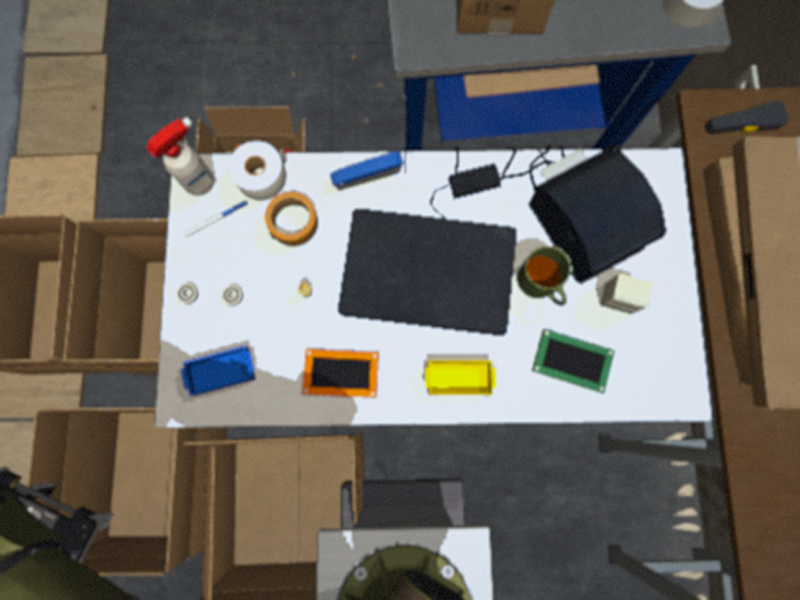

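View pics/scene0b.png

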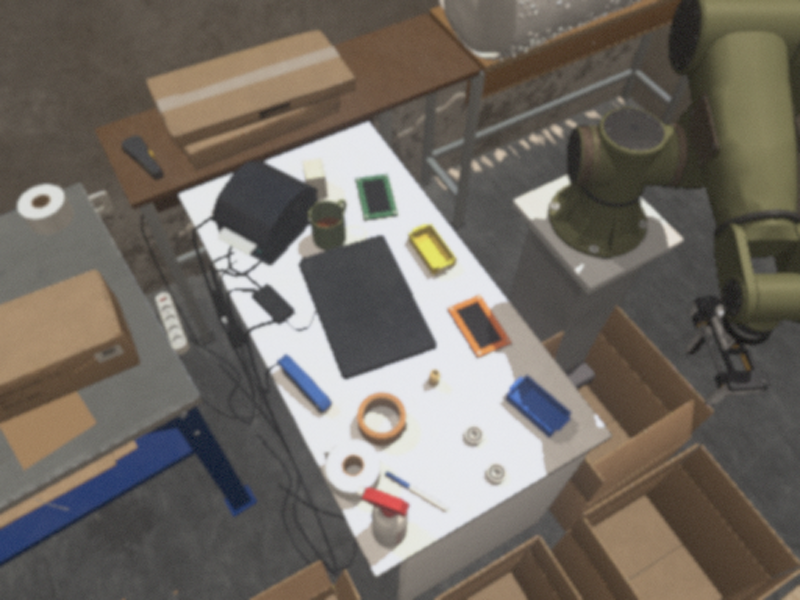

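Top view (800-px frame): blue tray is at (219,370), orange base (341,373), yellow tray (459,377) and green base (573,360). The two bearings are at (188,293) and (233,294); the one farther right is (233,294). The fitting is at (305,288), the mug at (545,272), the carton at (626,291) and the brown tape at (291,218).

```bash
cat > h.py <<'E'
import cv2, numpy as np
from station import ctrl, imaging
def ray(n,uv,z):
    i=imaging.camera_info(n);K=np.array(i["K"]);T=np.array(i["world_from_camera"])
    uv=np.atleast_2d(np.asarray(uv,float));d=(T[:3,:3]@np.linalg.inv(K)@np.c_[uv,np.ones(len(uv))].T).T
    c=T[:3,3];return c+d*((z-c[2])/d[:,2])[:,None]
def proj(n,P):
    i=imaging.camera_info(n);T=np.linalg.inv(i["world_from_camera"]);p=np.array(i["K"])@(T[:3,:3]@np.asarray(P,float)+T[:3,3]);return p[:2]/p[2]
HSV={"blue":((105,120,40),(125,255,255)),"yellow":((22,120,80),(34,255,255)),"green":((45,80,30),(85,255,255)),"orange":((5,150,120),(18,255,255))}
def blobs(n,im,col,z,box,amin=60):
    m=cv2.inRange(cv2.cvtColor(im,cv2.COLOR_BGR2HSV),*map(np.array,HSV[col]))
    M=np.zeros_like(m);x0,y0,x1,y1=box;M[y0:y1,x0:x1]=m[y0:y1,x0:x1]
    for c in cv2.findContours(M,cv2.RETR_EXTERNAL,cv2.CHAIN_APPROX_NONE)[0]:
        if cv2.contourArea(c)<amin: continue
        w=ray(n,c[:,0,:],z)[:,:2]*1000
        (cx,cy),(a,b),t=cv2.minAreaRect(w.astype(np.float32))
        if a>b: a,b,t=b,a,t-90
        print(n,col,"c",np.round([cx,cy],1),"short/long",round(a,1),round(b,1),"short axis yaw",round((t+90)%180-90,1))
E
python3 - <<'E'
from h import *
t=cv2.imread("pics/top0.png");s=cv2.imread("pics/scene0.png")
for n,im,bx in(("top",t,(105,195,440,265)),("scene",s,(220,100,390,285))):
    for c,z in(("blue",.034),("yellow",.034),("green",.008),("orange",.008)): blobs(n,im,c,z,bx)
a=t[170:205,105:210];b=s[230:315,260:330]
A=cv2.resize(a,None,fx=7.5,fy=7.5,interpolation=cv2.INTER_CUBIC);B=cv2.resize(b,None,fx=3.8,fy=3.8,interpolation=cv2.INTER_CUBIC)
C=np.zeros((600,790,3),np.uint8);C[:A.shape[0],:A.shape[1]]=A[:,:790];C[270:270+B.shape[0],:B.shape[1]]=B
Y=cv2.resize(t[222:262,260:400],None,fx=3.6,fy=3.6,interpolation=cv2.INTER_CUBIC);C[300:300+Y.shape[0],280:280+Y.shape[1]]=Y[:,:510]
cv2.imwrite("pics/c1.png",C)
E
```

```text
top blue c [445.9 345.9] short/long 65.2 131.7 short axis yaw 14.0
top yellow c [ 424.  -112.7] short/long 64.6 130.6 short axis yaw -1.2
top green c [ 452.7 -337. ] short/long 82.5 139.8 short axis yaw -18.8
top orange c [437.8 116.3] short/long 84.5 139.9 short axis yaw -4.2
scene blue c [459.1 352.3] short/long 53.6 124.1 short axis yaw 15.1
scene yellow c [ 433.5 -106.2] short/long 60.8 127.4 short axis yaw -1.4
```

View pics/c1.png

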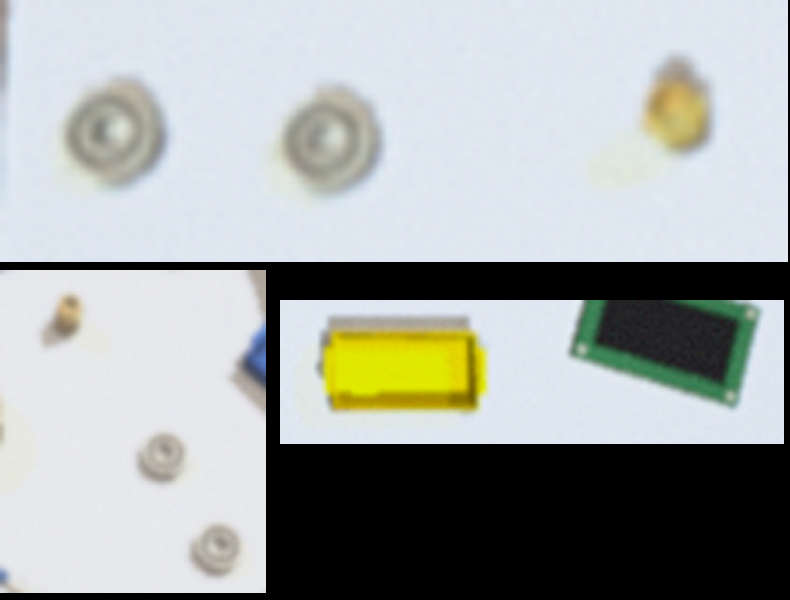

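```bash
python3 - <<'E'
from h import *
for n in("top","scene"):
    im=cv2.imread(f"pics/{n}0.png");g=im.astype(int)
    for nm,z,box in(("bearingR",.010,(138,178,161,202)),("bearingL",.010,(110,178,130,202)),("fit",.023,(188,174,203,192))) if n=="top" else (("bearingR",.010,(294,270,311,288)),("bearingL",.010,(308,294,327,316)),("fit",.023,(269,234,284,252))):
        x0,y0,x1,y1=box;p=g[y0:y1,x0:x1]
        bg=np.median(p[[0,-1]].reshape(-1,3),0);d=np.abs(p-bg).sum(2);m=(d>70).astype(np.uint8)
        k,l,st,_=cv2.connectedComponentsWithStats(m);j=1+st[1:,4].argmax();ys,xs=np.where(l==j)
        (cx,cy),r=cv2.minEnclosingCircle(np.c_[xs,ys].astype(np.float32))
        print(n,nm,np.round([cx+x0,cy+y0,r],1),np.round(ray(n,[cx+x0,cy+y0],z)*1000,1)[0],"area centroid",np.round(ray(n,[xs.mean()+x0,ys.mean()+y0],z)*1000,1)[0])
E
```

```text
top bearingR [148.6 188.2   7.3] [597.4 329.3  10. ] area centroid [596.7 328.6  10. ]
top bearingL [120.  187.    7.3] [603.  418.1  10. ] area centroid [602.1 417.9  10. ]
top fit [195.5 183.5   6.7] [606.4 182.   23. ] area centroid [605.2 183.3  23. ]
scene bearingR [301.9 279.1   6.9] [603.6 335.7  10. ] area centroid [603.1 336.7  10. ]
scene bearingL [316.5 303.5   7.1] [608.2 424.9  10. ] area centroid [608.8 424.8  10. ]
scene fit [275.  242.5   7.6] [614.3 187.3  23. ] area centroid [611.4 191.4  23. ]
```

```bash
cat >> h.py <<'E'
def plan(x,y,z,yawdeg=None):
    o=ctrl.get_obs();r,p,w=o["eef_rot"];e=o["ee_pos"];d=np.array([x,y,z])-e
    R=cv2.Rodrigues(np.array([0,0,w]))[0]@cv2.Rodrigues(np.array([r,0,0]))[0]
    t=R.T@d; roll=0 if yawdeg is None else w-np.radians(yawdeg)
    if yawdeg is not None: roll=(roll+np.pi/2)%np.pi-np.pi/2
    print("t",round(o["time_s"],1),"ee",np.round(e*1000,1),"yaw",round(np.degrees(w),1),"rp",np.round([r,p],3),"w",round(o["grip_width"],4),"F",np.round(o["force"],1),"-> dp mm",np.round(t*1000,1),"roll",round(roll,3),"roll_other",round(roll-np.sign(roll)*np.pi,2))
E
python3 -c "
from h import *
plan(.449,.348,.12,14)"
```

```text
t 0.1 ee [233.6 497.7 215.9] yaw 64.9 rp [-1.571e+00  1.000e-03] w 0.094 F [-0.4 -0.1  0.1] -> dp mm [ -44.    95.9 -258.6] roll 0.888 roll_other -2.25
```

Request:
apply_moves([
  {"dp":[-0.0088,0.0192,-0.0517],"roll":0,"grip":-1},
  {"dp":[-0.0088,0.0192,-0.0517],"roll":0,"grip":-1},
  {"dp":[-0.0088,0.0192,-0.0517],"roll":0,"grip":-1},
  {"dp":[-0.0088,0.0192,-0.0517],"roll":0,"grip":-1},
  {"dp":[-0.0088,0.0192,-0.0517],"roll":0,"grip":-1},
  {"dp":[0,0,0],"roll":0.1776,"grip":-1},
  {"dp":[0,0,0],"roll":0.1776,"grip":-1},
  {"dp":[0,0,0],"roll":0.1776,"grip":-1},
  {"dp":[0,0,0],"roll":0.1776,"grip":-1},
  {"dp":[0,0,0],"roll":0.1776,"grip":-1},
], newtons=20)

```text
time_s: 1.35
ee_pos: [0.4488, 0.3481, 0.1201]
eef_rot: [-1.571, 0.001, 0.238]
force: [0.5, 0.7, -0.4]
grip_width: 0.0937
```

```bash
python3 - <<'E'
from h import *
plan(.449,.348,.04,14)
t=imaging.camera("top");s=imaging.camera("scene")
cv2.imwrite("pics/t1.png",t);cv2.imwrite("pics/s1.png",s)
C=np.zeros((600,800,3),np.uint8)
e=ctrl.get_obs()["ee_pos"];w=ctrl.get_obs()["eef_rot"][2]
for k,(n,im) in enumerate((("top",t),("scene",s))):
    c=proj(n,e);x0,y0=(c-40).astype(int);P=cv2.resize(im[y0:y0+80,x0:x0+80],(400,400),interpolation=cv2.INTER_CUBIC)
    for sg in(-1,1):
        f=e+np.array([np.cos(w),np.sin(w),0])*.047*sg-[0,0,.011];u=(proj(n,f)-[x0,y0]+.5)*5
        cv2.circle(P,tuple(u.astype(int)),4,(255,0,255),1)
    C[:400,400*k:400*k+400]=P
cv2.imwrite("pics/c2.png",C[:400])
E
```

```text
t 1.4 ee [448.8 348.1 120.1] yaw 13.6 rp [-1.571e+00  1.000e-03] w 0.0937 F [ 0.5  0.7 -0.4] -> dp mm [ 0.1 80.1 -0.1] roll -0.006 roll_other 3.14
```

View pics/c2.png

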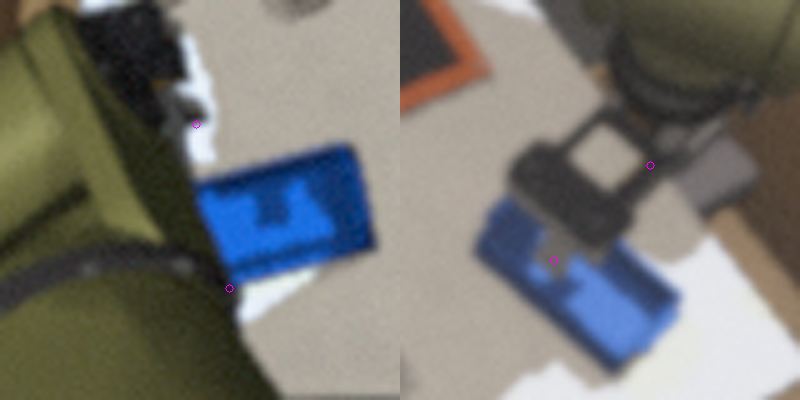

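Request:
apply_moves([
  {"dp":[-0.002,0.03,0],"roll":-0.006,"grip":-1},
  {"dp":[0,0.03,0],"roll":0,"grip":-1},
  {"dp":[0,0.025,0],"roll":0,"grip":-1},
  {"dp":[0,0.016,0],"roll":0,"grip":-1},
  {"dp":[0,0,0],"roll":0,"grip":1},
  {"dp":[0,0,0],"roll":0,"grip":1},
  {"dp":[0,0,0],"roll":0,"grip":1},
  {"dp":[0,0,0],"roll":0,"grip":1},
], newtons=20)

```text
time_s: 2.45
ee_pos: [0.4475, 0.348, 0.0203]
eef_rot: [-1.57, -0.001, 0.25]
force: [-1.2, -0.7, 6.5]
grip_width: 0.0656
```

Request:
apply_moves([
  {"dp":[0,-0.03,0],"roll":0,"grip":1},
  {"dp":[0,-0.03,0],"roll":0,"grip":1},
  {"dp":[0,-0.03,0],"roll":0,"grip":1},
  {"dp":[0,0,0],"roll":0.144,"grip":1},
  {"dp":[0,0,0],"roll":0.144,"grip":1},
  {"dp":[0,0,0],"roll":0.145,"grip":1},
  {"dp":[0,0,0],"roll":0.145,"grip":1},
])

```text
time_s: 3.32
ee_pos: [0.4469, 0.3477, 0.1095]
eef_rot: [-1.571, 0.0, -0.333]
force: [-0.3, 0.1, -1.3]
grip_width: 0.0657
```

```bash
python3 -c "
from h import *
plan(.4527,-.337,.11,-18.8)
t=cv2.imread('pics/top0.png')
g=cv2.cvtColor(t,cv2.COLOR_BGR2GRAY)[205:258,335:400];m=(g<50).astype(np.uint8)
for c in cv2.findContours(m,0,1)[0]:
    if cv2.contourArea(c)>200:
        w=ray('top',c[:,0]+[335,205],.008)[:,:2]*1000;print(cv2.minAreaRect(w.astype(np.float32)))
for uv in((545/1.5625,285/1.5625),(626/1.5625,300/1.5625)):print(ray('top',uv,.03)*1000)
"
```

```text
t 3.3 ee [446.9 347.7 109.5] yaw -19.1 rp [-1.571  0.   ] w 0.0657 F [-0.3  0.1 -1.3] -> dp mm [ 2.290e+02 -4.000e-01 -6.453e+02] roll -0.005 roll_other 3.14
((452.8891906738281, -338.3053894042969), (108.62593078613281, 52.259132385253906), 71.24212646484375)
[[ 598.38685489 -287.76816833   30.        ]]
[[ 565.18569178 -443.53764775   30.        ]]
```

Request:
apply_moves([
  {"dp":[0.0176,0,-0.0497],"roll":-0.005,"grip":1},
  {"dp":[0.0176,0,-0.0497],"roll":0,"grip":1},
  {"dp":[0.0176,0,-0.0497],"roll":0,"grip":1},
  {"dp":[0.0176,0,-0.0497],"roll":0,"grip":1},
  {"dp":[0.0176,0,-0.0497],"roll":0,"grip":1},
  {"dp":[0.0176,0,-0.0497],"roll":0,"grip":1},
  {"dp":[0.0176,0,-0.0497],"roll":0,"grip":1},
  {"dp":[0.0176,0,-0.0497],"roll":0,"grip":1},
  {"dp":[0.0176,0,-0.0497],"roll":0,"grip":1},
  {"dp":[0.0176,0,-0.0497],"roll":0,"grip":1},
])

```text
time_s: 4.58
ee_pos: [0.4556, -0.1812, 0.1097]
eef_rot: [-1.571, -0.0, -0.323]
force: [2.0, 0.7, -1.9]
grip_width: 0.0658
```

Request:
apply_moves([
  {"dp":[0.0176,0,-0.0497],"roll":0,"grip":1},
  {"dp":[0.0176,0,-0.0497],"roll":0,"grip":1},
  {"dp":[0.0176,0,-0.0497],"roll":0,"grip":1},
  {"dp":[0,0.045,0],"roll":0,"grip":1},
  {"dp":[0,0,0],"roll":0,"grip":1},
])

```text
time_s: 5.2
ee_pos: [0.457, -0.3366, 0.0618]
eef_rot: [-1.569, 0.006, -0.324]
force: [-0.4, 0.7, -1.4]
grip_width: 0.0659
```

```bash
cat > look.py <<'E'
import sys
from h import *
x,y,z,out=map(str,sys.argv[1:5]);C=[]
for n in("top","scene"):
    im=imaging.camera(n);cv2.imwrite(f"pics/{n}_{out}.png",im)
    c=proj(n,[float(x),float(y),float(z)]);x0,y0=np.clip((c-33).astype(int),0,[445,317]);C.append(cv2.resize(im[y0:y0+66,x0:x0+66],(400,400),interpolation=cv2.INTER_CUBIC));print(n,"crop origin",x0,y0,"scale 6.06")
cv2.imwrite(f"pics/c_{out}.png",np.hstack(C))
E
python3 look.py .4527 -.337 .05 blue1; python3 -c "
from h import *
plan(.4528,-.338,.0253,-18.8)
for n in('top','scene'): blobs(n,cv2.imread(f'pics/{n}_blue1.png'),'blue',ctrl.get_obs()['ee_pos'][2]+.034-.020,(330,180,420,265) if n=='top' else (210,90,270,160))
"
```

```text
top crop origin 337 196 scale 6.06
scene crop origin 207 84 scale 6.06
t 5.3 ee [ 458.9 -337.3   65.4] yaw -18.5 rp [-1.571  0.   ] w 0.0659 F [ 1.  -0.2 -1.3] -> dp mm [-5.6 40.1 -2.6] roll 0.006 roll_other -3.14
top blue c [ 465.2 -297.1] short/long 54.9 72.0 short axis yaw 65.9
scene blue c [ 463.9 -322.8] short/long 57.0 107.6 short axis yaw -21.5
```

View pics/c_blue1.png

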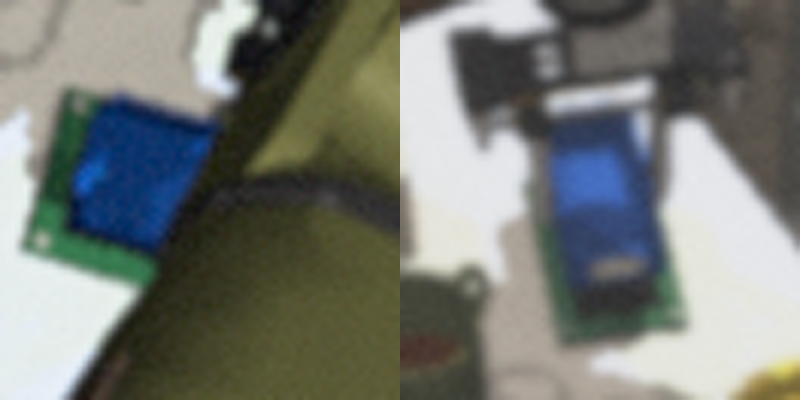

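```bash
python3 -c "
from h import *
w=np.radians(-18.6);R=np.array([[np.cos(w),np.sin(w)],[-np.sin(w),np.cos(w)]])
e=np.array([458.9,-337.3])
hsv=cv2.cvtColor(cv2.imread('pics/top_blue1.png'),cv2.COLOR_BGR2HSV)
m=cv2.inRange(hsv,(105,120,40),(125,255,255));ys,xs=np.where(m[190:250,337:375]>0)
L=(ray('top',np.c_[xs+337,ys+190],.079)[:,:2]*1000-e)@R.T
for lo in range(-40,50,8):
  k=(L[:,0]>=lo)&(L[:,0]<lo+8)
  if k.any(): print(lo,np.round([L[k,1].min(),L[k,1].max()],1))
print(L[:,0].min(),L[:,0].max())
"
```

```text
-40 [19.7 64.1]
-32 [19.1 65.5]
-24 [17.7 67.7]
-16 [16.4 68.4]
-8 [15.1 65.9]
0 [11.7 66.6]
8 [11.1 66. ]
16 [ 9.7 62.7]
24 [11.1 55.2]
-41.45843395104376 26.595219119167766
```

```bash
python3 -c "
from h import *
plan(.456,-.339,.030,-18.8)"
```

```text
t 5.3 ee [ 458.9 -337.3   65.4] yaw -18.5 rp [-1.571  0.   ] w 0.0659 F [ 1.  -0.2 -1.3] -> dp mm [-2.2 35.4 -2.6] roll 0.006 roll_other -3.14
```

Request:
apply_moves([
  {"dp":[-0.002,0.015,-0.0025],"roll":0.006,"grip":1},
  {"dp":[0,0.012,0],"roll":0,"grip":1},
  {"dp":[0,0.008,0],"roll":0,"grip":1},
  {"dp":[0,0.003,0],"roll":0,"grip":1},
  {"dp":[0,0.002,0],"roll":0,"grip":1},
  {"dp":[0,0,0],"roll":0,"grip":1},
])

```text
time_s: 6.05
ee_pos: [0.456, -0.3393, 0.0253]
eef_rot: [-1.571, 0.0, -0.329]
force: [-4.3, 3.3, 7.3]
grip_width: 0.066
```

Request:
apply_moves([
  {"dp":[0,0,0],"roll":0,"grip":-0.7},
  {"dp":[0,0,0],"roll":0,"grip":-0.7},
  {"dp":[0,-0.02,0],"roll":0,"grip":-0.7},
  {"dp":[0,-0.04,0],"roll":0,"grip":-0.7},
  {"dp":[0,-0.04,0],"roll":-0.174,"grip":-0.7},
  {"dp":[0,-0.03,0],"roll":-0.175,"grip":-0.28},
  {"dp":[0,0,0],"roll":-0.175,"grip":-0.28},
  {"dp":[0,0,0],"roll":-0.175,"grip":-0.28},
  {"dp":[0,0,0],"roll":-0.175,"grip":-0.28},
  {"dp":[0,0,0],"roll":-0.175,"grip":-0.28},
])

```text
time_s: 7.3
ee_pos: [0.4561, -0.3394, 0.1545]
eef_rot: [-1.571, -0.0, 0.726]
force: [0.1, -0.1, 0.7]
grip_width: 0.0602
```

Request:
apply_moves([
  {"dp":[0,0,0],"roll":-0.175,"grip":-0.28},
  {"dp":[0,0,0],"roll":-0.175,"grip":-0.28},
  {"dp":[0,0,0],"roll":-0.175,"grip":-0.28},
])

```text
time_s: 7.68
ee_pos: [0.456, -0.3394, 0.1545]
eef_rot: [-1.571, 0.0, 1.251]
force: [-0.1, 0.7, -0.1]
grip_width: 0.0602
```

```bash
python3 -c "
from h import *
plan(.600,.331,.12,71.2)"
```

```text
t 7.7 ee [ 456.  -339.4  154.5] yaw 71.7 rp [-1.571  0.   ] w 0.0602 F [-0.1  0.7 -0.1] -> dp mm [681.6  34.5  74.2] roll 0.008 roll_other -3.13
```

Request:
apply_moves([
  {"dp":[0.0568,0,0.0062],"roll":0,"grip":-0.28},
  {"dp":[0.0568,0,0.0062],"roll":0,"grip":-0.28},
  {"dp":[0.0568,0,0.0062],"roll":0,"grip":-0.28},
  {"dp":[0.0568,0,0.0062],"roll":0,"grip":-0.28},
  {"dp":[0.0568,0,0.0062],"roll":0,"grip":-0.28},
  {"dp":[0.0568,0,0.0062],"roll":0,"grip":-0.28},
  {"dp":[0.0568,0,0.0062],"roll":0,"grip":-0.28},
  {"dp":[0.0568,0,0.0062],"roll":0,"grip":-0.28},
  {"dp":[0.0568,0,0.0062],"roll":0,"grip":-0.28},
  {"dp":[0.0568,0,0.0062],"roll":0,"grip":-0.28},
])

```text
time_s: 8.93
ee_pos: [0.5793, 0.2206, 0.1546]
eef_rot: [-1.571, -0.0, 1.245]
force: [1.1, -0.8, 0.2]
grip_width: 0.0603
```

Request:
apply_moves([
  {"dp":[0.0568,0,0.0062],"roll":0,"grip":-0.28},
  {"dp":[0.0568,0,0.0062],"roll":0,"grip":-0.28},
  {"dp":[0,0.04,0],"roll":0,"grip":-0.28},
  {"dp":[0,0.04,0],"roll":0,"grip":-0.28},
  {"dp":[0,0,0],"roll":0,"grip":-0.28},
])

```text
time_s: 9.55
ee_pos: [0.6022, 0.3297, 0.0714]
eef_rot: [-1.567, 0.004, 1.245]
force: [-0.5, -0.3, 2.1]
grip_width: 0.0602
```

```bash
python3 - <<'E'
from h import *
plan(.600,.331,.0125,71.2)
t=imaging.camera("top");s=imaging.camera("scene");cv2.imwrite("pics/t3.png",t);cv2.imwrite("pics/s3.png",s)
f=lambda im,x,y,k=50:cv2.resize(im[y:y+k,x:x+k],(400,300) if 0 else (400,400),interpolation=cv2.INTER_CUBIC)[:,:]
c=[f(t,124,163),f(s,277,255),f(t,342,205),f(s,215,100)]
for k,n in((0,"top"),(1,"scene")):
    e=ctrl.get_obs()["ee_pos"];w=ctrl.get_obs()["eef_rot"][2];o=np.array([[124,163],[277,255]][k])
    for sg in(-1,1):
        u=(proj(n,e+np.array([np.cos(w),np.sin(w),0])*.030*sg-[0,0,.011])-o+.5)*8;cv2.circle(c[k],tuple(u.astype(int)),4,(255,0,255),1)
cv2.imwrite("pics/c3.png",cv2.resize(np.vstack([np.hstack(c[:2]),np.hstack(c[2:])]),(600,600)))
blobs("top",t,"green",.008,(330,195,420,265));blobs("top",t,"blue",.039,(330,195,420,265))
E
```

```text
t 9.6 ee [602.2 329.7  71.4] yaw 71.3 rp [-1.567  0.004] w 0.0602 F [-0.5 -0.3  2.1] -> dp mm [ 0.6 58.9  2.3] roll 0.002 roll_other -3.14
top green c [ 432.4 -312.9] short/long 60.1 144.1 short axis yaw -46.9
top blue c [ 452.8 -337.9] short/long 68.5 134.8 short axis yaw -18.7
```

View pics/c3.png

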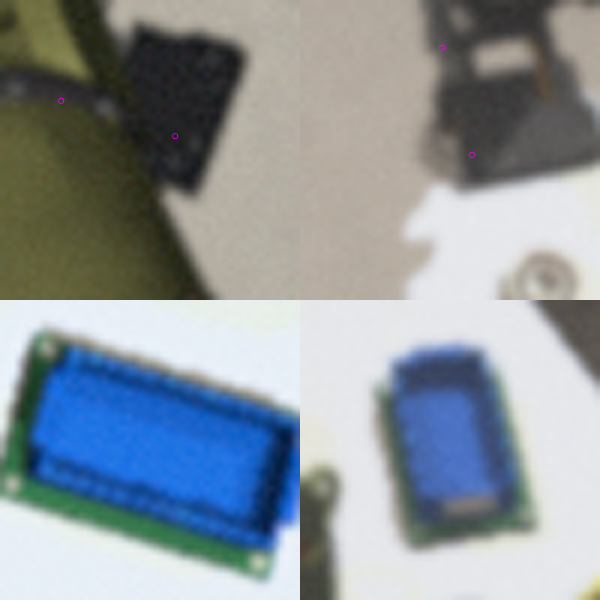

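Request:
apply_moves([
  {"dp":[0.0006,0.02,0.002],"roll":0,"grip":-0.28},
  {"dp":[0,0.02,0],"roll":0,"grip":-0.28},
  {"dp":[0,0.012,0],"roll":0,"grip":-0.28},
  {"dp":[0,0.006,0],"roll":0,"grip":-0.28},
  {"dp":[0,0,0],"roll":0,"grip":-0.28},
], newtons=20)

```text
time_s: 10.28
ee_pos: [0.6019, 0.3314, 0.0161]
eef_rot: [-1.571, 0.0, 1.245]
force: [-0.2, -0.4, 0.5]
grip_width: 0.0604
```

Request:
apply_moves([
  {"dp":[0,0.0025,0.001],"roll":0,"grip":-0.28},
  {"dp":[0,0,0],"roll":0,"grip":1},
  {"dp":[0,0,0],"roll":0,"grip":1},
  {"dp":[0,0,0],"roll":0,"grip":1},
  {"dp":[0,0,0],"roll":0,"grip":1},
])

```text
time_s: 10.9
ee_pos: [0.6011, 0.3318, 0.0142]
eef_rot: [-1.571, -0.0, 1.245]
force: [-1.3, -1.4, 2.7]
grip_width: 0.0385
```

Request:
apply_moves([
  {"dp":[0,-0.03,0],"roll":0,"grip":1},
  {"dp":[0,-0.04,0],"roll":0,"grip":1},
  {"dp":[0,-0.04,0],"roll":0,"grip":1},
  {"dp":[0,0,0],"roll":0,"grip":1},
])

```text
time_s: 11.4
ee_pos: [0.6022, 0.3324, 0.1276]
eef_rot: [-1.575, -0.004, 1.245]
force: [-0.3, -0.7, -0.8]
grip_width: 0.0389
```

```bash
python3 look.py .601 .331 .11 bear; python3 -c "
from h import *
plan(.456,-.3394,.15,71.2)
e=ctrl.get_obs()['ee_pos']
for n in('top','scene'): print(n,proj(n,e),proj(n,e-[0,0,.011]))"
```

```text
top crop origin 105 146 scale 6.06
scene crop origin 272 232 scale 6.06
t 11.5 ee [600.7 331.7 123.3] yaw 71.3 rp [-1.57  0.  ] w 0.0387 F [-0.4 -0.2 -1.3] -> dp mm [-682.1  -26.7  -77.6] roll 0.002 roll_other -3.14
top [136.65853795 178.98930952] [137.8477664  179.85492067]
scene [305.98148099 263.5640895 ] [305.56092509 265.02527196]
```

View pics/c_bear.png

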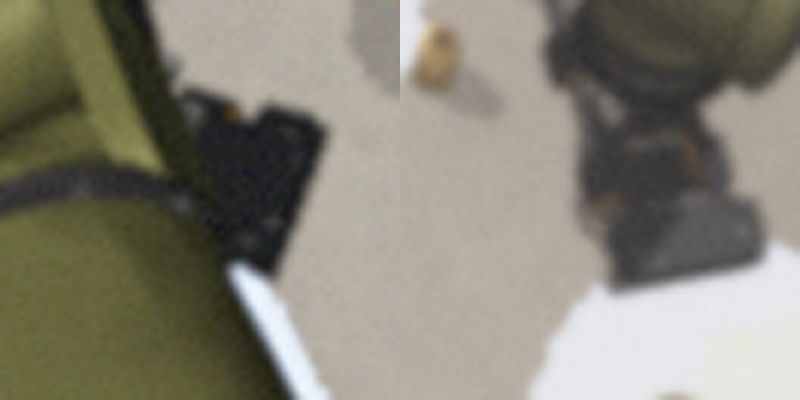

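Request:
apply_moves([
  {"dp":[-0.0568,-0.013,-0.0065],"roll":0.002,"grip":1},
  {"dp":[-0.0568,-0.013,-0.0065],"roll":0,"grip":1},
  {"dp":[-0.0568,0,-0.0065],"roll":0,"grip":1},
  {"dp":[-0.0568,0,-0.0065],"roll":0,"grip":1},
  {"dp":[-0.0568,0,-0.0065],"roll":0,"grip":1},
  {"dp":[-0.0568,0,-0.0065],"roll":0,"grip":1},
  {"dp":[-0.0568,0,-0.0065],"roll":0,"grip":1},
  {"dp":[-0.0568,0,-0.0065],"roll":0,"grip":1},
  {"dp":[-0.0568,0,-0.0065],"roll":0,"grip":1},
  {"dp":[-0.0568,0,-0.0065],"roll":0,"grip":1},
])

```text
time_s: 12.75
ee_pos: [0.4786, -0.2284, 0.1485]
eef_rot: [-1.569, -0.0, 1.243]
force: [0.0, -0.2, -0.1]
grip_width: 0.0387
```

Request:
apply_moves([
  {"dp":[-0.0568,0,-0.0065],"roll":0,"grip":1},
  {"dp":[-0.0568,0,-0.0065],"roll":0,"grip":1},
  {"dp":[0,0.03,0],"roll":0,"grip":1},
  {"dp":[0,0.02,0],"roll":0,"grip":1},
  {"dp":[0,0,0],"roll":0,"grip":1},
])

```text
time_s: 13.38
ee_pos: [0.4544, -0.3379, 0.0973]
eef_rot: [-1.566, -0.002, 1.243]
force: [0.1, -0.0, -1.0]
grip_width: 0.0382
```

```bash
python3 look.py .456 -.339 .07 bear2; python3 -c "
from h import *
plan(.456,-.3394,.0265,71.2)
e=ctrl.get_obs()['ee_pos'];e[2]-=.007
for n,o in(('top',0),('scene',0)): print(n,proj(n,e))"
```

```text
top crop origin 340 194 scale 6.06
scene crop origin 206 80 scale 6.06
t 13.5 ee [ 455.5 -338.5   99.8] yaw 71.2 rp [-1.57 -0.  ] w 0.0387 F [-0.3 -0.1  0.2] -> dp mm [-0.7 73.3 -0.8] roll 0.001 roll_other -3.14
top [375.53564193 226.66379396]
scene [239.685912   109.44095825]
```

View pics/c_bear2.png

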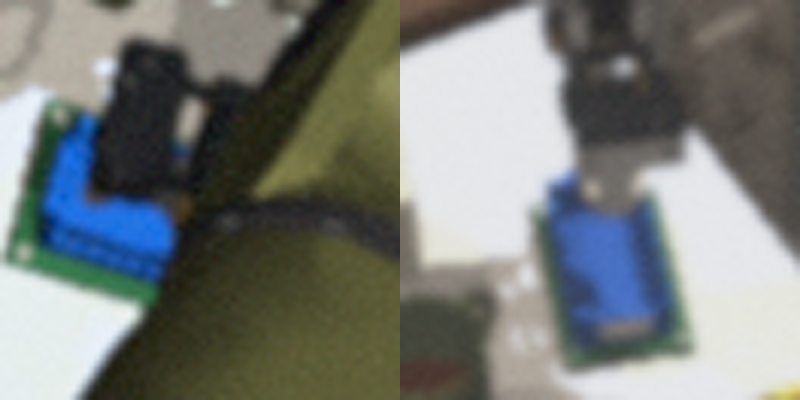

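Request:
apply_moves([
  {"dp":[-0.0007,0.025,-0.0008],"roll":0,"grip":1},
  {"dp":[0,0.025,0],"roll":0,"grip":1},
  {"dp":[0,0.015,0],"roll":0,"grip":1},
  {"dp":[0,0.005,0],"roll":0,"grip":1},
  {"dp":[0,0.002,0],"roll":0,"grip":1},
  {"dp":[0,0.001,0],"roll":0,"grip":1},
  {"dp":[0,0,0],"roll":0,"grip":1},
])

```text
time_s: 14.35
ee_pos: [0.4562, -0.3397, 0.0274]
eef_rot: [-1.571, 0.0, 1.243]
force: [0.1, -0.4, -1.0]
grip_width: 0.0388
```

Request:
apply_moves([
  {"dp":[0,0.0012,0],"roll":0,"grip":1},
  {"dp":[0,0.0007,0],"roll":0,"grip":1},
  {"dp":[0,0,0],"roll":0,"grip":1},
])

```text
time_s: 14.72
ee_pos: [0.4561, -0.3396, 0.0252]
eef_rot: [-1.571, 0.0, 1.243]
force: [-0.7, 0.1, 1.4]
grip_width: 0.0384
```

Request:
apply_moves([
  {"dp":[0,0,0],"roll":0,"grip":-0.28},
  {"dp":[0,0,0],"roll":0,"grip":-0.28},
  {"dp":[0,-0.02,0],"roll":0,"grip":-0.28},
  {"dp":[0,-0.04,0],"roll":0,"grip":-0.28},
  {"dp":[0,-0.04,0],"roll":0,"grip":-0.28},
  {"dp":[0,-0.02,0],"roll":0.18,"grip":-1},
  {"dp":[0,0,0],"roll":0.18,"grip":-1},
  {"dp":[0,0,0],"roll":0.18,"grip":-1},
  {"dp":[0,0,0],"roll":0.18,"grip":-1},
  {"dp":[0,0,0],"roll":0.18,"grip":-1},
])

```text
time_s: 15.98
ee_pos: [0.456, -0.3395, 0.145]
eef_rot: [-1.571, 0.0, 0.337]
force: [-0.7, 0.4, 0.6]
grip_width: 0.0939
```

Request:
apply_moves([
  {"dp":[0,0,0],"roll":0.18,"grip":-1},
  {"dp":[0,0,0],"roll":0.182,"grip":-1},
  {"dp":[0,0,0],"roll":0,"grip":-1},
])

```text
time_s: 16.35
ee_pos: [0.456, -0.3396, 0.145]
eef_rot: [-1.571, 0.0, -0.018]
force: [0.3, 0.4, 0.3]
grip_width: 0.0943
```

```bash
python3 -c "
from h import *
plan(.427,-.113,.10,-1.2)"
```

```text
t 16.4 ee [ 456.  -339.6  145. ] yaw -1.0 rp [-1.571  0.   ] w 0.0943 F [0.3 0.4 0.3] -> dp mm [-33.1  45.  226. ] roll 0.003 roll_other -3.14
```

Request:
apply_moves([
  {"dp":[-0.0066,0,0.0452],"roll":0.003,"grip":-1},
  {"dp":[-0.0066,0,0.0452],"roll":0,"grip":-1},
  {"dp":[-0.0066,0,0.0452],"roll":0,"grip":-1},
  {"dp":[-0.0066,0.022,0.0452],"roll":0,"grip":-1},
  {"dp":[-0.0066,0.023,0.0452],"roll":0,"grip":-1},
  {"dp":[0,0,0],"roll":0,"grip":-1},
])

```text
time_s: 17.1
ee_pos: [0.4269, -0.1107, 0.0989]
eef_rot: [-1.57, 0.002, -0.014]
force: [0.4, -0.9, 0.9]
grip_width: 0.0939
```

```bash
python3 look.py .456 -.339 .03 bear3; python3 -c "
from h import *
plan(.427,-.113,.0203,-1.2)
t=cv2.imread('pics/top_bear3.png');blobs('top',t,'blue',.039,(330,195,420,265));blobs('top',t,'yellow',.034,(250,215,340,260))
h=cv2.cvtColor(t,cv2.COLOR_BGR2HSV)
p=h[205:255,345:400];m=((p[:,:,1]<90)&(p[:,:,2]>60)).astype(np.uint8)
k,l,st,ce=cv2.connectedComponentsWithStats(m)
for j in range(1,k):
  if 40<st[j,4]<400: print(st[j],ray('top',ce[j]+[345,205],.026-.005)*1000)
"
```

```text
top crop origin 336 195 scale 6.06
scene crop origin 206 87 scale 6.06
t 17.2 ee [ 428.3 -113.1  100.4] yaw -1.0 rp [-1.571e+00 -1.000e-03] w 0.0942 F [ 0.  -0.8  0.3] -> dp mm [-1.3 80.1  0.1] roll 0.003 roll_other -3.14
top blue c [ 453.  -337.8] short/long 68.5 134.8 short axis yaw -18.9
top yellow c [428.1 -56.4] short/long 17.8 53.0 short axis yaw 88.1
[ 16  18  15  15 168] [[ 452.29053642 -338.02291943   21.        ]]
```

View pics/c_bear3.png

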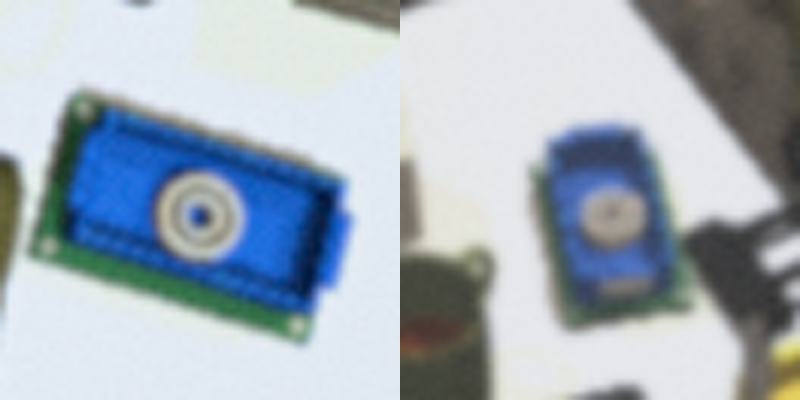

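The bearing lies flat and centred in the blue tray: its centroid is within 1 mm of the tray centre. Next I grasp the yellow tray.

Request:
apply_moves([
  {"dp":[-0.0013,0.025,0],"roll":0.003,"grip":-1},
  {"dp":[0,0.025,0],"roll":0,"grip":-1},
  {"dp":[0,0.02,0],"roll":0,"grip":-1},
  {"dp":[0,0.01,0],"roll":0,"grip":-1},
  {"dp":[0,0,0],"roll":0,"grip":1},
  {"dp":[0,0,0],"roll":0,"grip":1},
  {"dp":[0,0,0],"roll":0,"grip":1},
  {"dp":[0,0,0],"roll":0,"grip":1},
])

```text
time_s: 18.2
ee_pos: [0.4269, -0.113, 0.0206]
eef_rot: [-1.571, -0.001, -0.025]
force: [-1.9, -0.9, 6.7]
grip_width: 0.0658
```

Request:
apply_moves([
  {"dp":[0,-0.03,0],"roll":0,"grip":1},
  {"dp":[0,-0.04,0],"roll":0,"grip":1},
  {"dp":[0,-0.04,0],"roll":0,"grip":1},
  {"dp":[0,0,0],"roll":0.154,"grip":1},
  {"dp":[0,0,0],"roll":0.154,"grip":1},
  {"dp":[0,0,0],"roll":0,"grip":1},
])

```text
time_s: 18.95
ee_pos: [0.4265, -0.1128, 0.1302]
eef_rot: [-1.571, -0.0, -0.332]
force: [1.8, -0.6, -0.7]
grip_width: 0.0658
```

```bash
python3 -c "
from h import *
plan(.456,-.3394,.13,-18.8)"
```

```text
t 18.9 ee [ 426.5 -112.8  130.2] yaw -19.0 rp [-1.571 -0.   ] w 0.0658 F [ 1.8 -0.6 -0.7] -> dp mm [ 1.017e+02  2.000e-01 -2.046e+02] roll -0.004 roll_other 3.14
```

Request:
apply_moves([
  {"dp":[0.0203,0,-0.0409],"roll":-0.004,"grip":1},
  {"dp":[0.0203,0,-0.0409],"roll":0,"grip":1},
  {"dp":[0.0203,0,-0.0409],"roll":0,"grip":1},
  {"dp":[0.0203,0,-0.0409],"roll":0,"grip":1},
  {"dp":[0.0203,0,-0.0409],"roll":0,"grip":1},
  {"dp":[0,0.025,0],"roll":0,"grip":1},
  {"dp":[0,0.02,0],"roll":0,"grip":1},
  {"dp":[0,0,0],"roll":0,"grip":1},
  {"dp":[0,0,0],"roll":0,"grip":1},
])

```text
time_s: 20.08
ee_pos: [0.4567, -0.3394, 0.0859]
eef_rot: [-1.571, -0.001, -0.327]
force: [-0.6, 0.5, -1.3]
grip_width: 0.066
```

```bash
python3 look.py .456 -.339 .08 yel1; python3 -c "
from h import *
plan(.456,-.3394,.058,-18.8)
o=ctrl.get_obs();e=o['ee_pos']*1000;w=o['eef_rot'][2];R=np.array([[np.cos(w),np.sin(w)],[-np.sin(w),np.cos(w)]])
hsv=cv2.cvtColor(cv2.imread('pics/top_yel1.png'),cv2.COLOR_BGR2HSV)
m=cv2.inRange(hsv,np.array((20,100,40)),np.array((35,255,255)));ys,xs=np.where(m[190:260,335:380]>0)
L=(ray('top',np.c_[xs+335,ys+190],(e[2]-20.6+34)/1000)[:,:2]*1000-e[:2])@R.T
for lo in range(-48,50,8):
  k=(L[:,0]>=lo)&(L[:,0]<lo+8)
  if k.any(): print(lo,np.round([L[k,1].min(),L[k,1].max()],1))
print(L[:,0].min(),L[:,0].max())
"
```

```text
top crop origin 341 193 scale 6.06
scene crop origin 206 78 scale 6.06
t 20.2 ee [ 456.8 -339.4   86.1] yaw -18.8 rp [-1.571e+00 -1.000e-03] w 0.0658 F [ 0.3  0.8 -0.6] -> dp mm [-0.7 28.1 -0.2] roll 0.0 roll_other -3.14
-48 [-18.7   7.2]
-40 [-16.7  62.2]
-32 [-13.3  61.6]
-24 [-11.3  66.5]
-16 [-10.6  67.2]
-8 [10.2 65.4]
0 [-5.9 66.1]
8 [ 6.9 64.9]
16 [ 6.3 64.3]
24 [ 3.6 60.4]
-100.8641553380954 31.355792893507697
```

View pics/c_yel1.png

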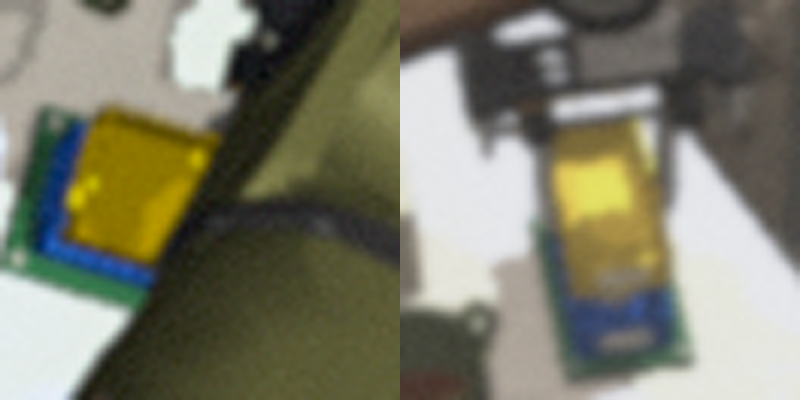

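Request:
apply_moves([
  {"dp":[-0.0007,0.012,0],"roll":0,"grip":1},
  {"dp":[0,0.009,0],"roll":0,"grip":1},
  {"dp":[0,0.004,0],"roll":0,"grip":1},
  {"dp":[0,0.002,0],"roll":0,"grip":1},
  {"dp":[0,0.0015,0],"roll":0,"grip":1},
  {"dp":[0,0.001,0],"roll":0,"grip":1},
  {"dp":[0,0,0],"roll":0,"grip":1},
])

```text
time_s: 21.05
ee_pos: [0.4558, -0.3391, 0.0566]
eef_rot: [-1.571, -0.0, -0.329]
force: [-5.5, 3.3, 9.8]
grip_width: 0.0661
```

Request:
apply_moves([
  {"dp":[0,0,0],"roll":0,"grip":-0.7},
  {"dp":[0,0,0],"roll":0,"grip":-0.7},
  {"dp":[0,-0.02,0],"roll":0,"grip":-0.7},
  {"dp":[0,-0.04,0],"roll":0,"grip":-0.7},
  {"dp":[0,-0.04,0],"roll":-0.174,"grip":-0.7},
  {"dp":[0,-0.02,0],"roll":-0.175,"grip":-0.2},
  {"dp":[0,0,0],"roll":-0.175,"grip":-0.2},
  {"dp":[0,0,0],"roll":-0.175,"grip":-0.2},
  {"dp":[0,0,0],"roll":-0.175,"grip":-0.2},
  {"dp":[0,0,0],"roll":-0.175,"grip":-0.2},
])

```text
time_s: 22.3
ee_pos: [0.4557, -0.339, 0.1755]
eef_rot: [-1.571, 0.0, 0.726]
force: [0.0, 0.1, 0.2]
grip_width: 0.0562
```

Request:
apply_moves([
  {"dp":[0,0,0],"roll":-0.175,"grip":-0.2},
  {"dp":[0,0,0],"roll":-0.175,"grip":-0.2},
  {"dp":[0,0,0],"roll":-0.175,"grip":-0.2},
  {"dp":[0,0,0],"roll":0,"grip":-0.2},
])

```text
time_s: 22.8
ee_pos: [0.4557, -0.339, 0.1755]
eef_rot: [-1.571, 0.0, 1.244]
force: [0.4, 0.5, 0.8]
grip_width: 0.0562
```

```bash
python3 -c "
from h import *
plan(.609,.183,.12,71.2)"
```

```text
t 22.8 ee [ 455.7 -339.   175.5] yaw 71.3 rp [-1.571  0.   ] w 0.0562 F [0.4 0.5 0.8] -> dp mm [543.6  55.5  22.5] roll 0.001 roll_other -3.14
```

Request:
apply_moves([
  {"dp":[0.0544,0,0.0023],"roll":0,"grip":-0.2},
  {"dp":[0.0544,0,0.0023],"roll":0,"grip":-0.2},
  {"dp":[0.0544,0,0.0023],"roll":0,"grip":-0.2},
  {"dp":[0.0544,0,0.0023],"roll":0,"grip":-0.2},
  {"dp":[0.0544,0,0.0022],"roll":0,"grip":-0.2},
  {"dp":[0.0543,0,0.0022],"roll":0,"grip":-0.2},
  {"dp":[0.0543,0,0.0022],"roll":0,"grip":-0.2},
  {"dp":[0.0543,0,0.0022],"roll":0,"grip":-0.2},
  {"dp":[0.0543,0,0.0022],"roll":0,"grip":-0.2},
  {"dp":[0.0543,0,0.0022],"roll":0,"grip":-0.2},
])

```text
time_s: 24.05
ee_pos: [0.6088, 0.1849, 0.1756]
eef_rot: [-1.571, -0.0, 1.24]
force: [2.4, -0.5, -0.0]
grip_width: 0.0561
```

Request:
apply_moves([
  {"dp":[0,0.04,0],"roll":0,"grip":-0.2},
  {"dp":[0,0.04,0],"roll":0,"grip":-0.2},
  {"dp":[0,0,0],"roll":0,"grip":-0.2},
  {"dp":[0,0,0],"roll":0,"grip":-0.2},
])

```text
time_s: 24.55
ee_pos: [0.6092, 0.1831, 0.0974]
eef_rot: [-1.573, -0.001, 1.243]
force: [0.5, 0.2, 0.1]
grip_width: 0.0565
```

```bash
python3 look.py .609 .183 .04 fit1; python3 -c "
from h import *
plan(.609,.183,.0175,71.2)
t=cv2.imread('pics/top_fit1.png');blobs('top',t,'yellow',.070,(320,190,420,265))
e=ctrl.get_obs()['ee_pos'];print(proj('scene',[*e[:2],.023]),proj('top',[*e[:2],.023]))
a=cv2.imread('pics/c_fit1.png')
b=[cv2.resize(cv2.imread(f'pics/{n}_fit1.png')[y:y+50,x:x+66],(400,300),interpolation=cv2.INTER_CUBIC) for n,x,y in(('top',340,200),('scene',208,88))]
cv2.imwrite('pics/c_fit1b.png',np.vstack([a,np.hstack(b)])[:600])
"
```

```text
top crop origin 161 148 scale 6.06
scene crop origin 242 205 scale 6.06
t 24.6 ee [609.4 183.1  97.7] yaw 71.3 rp [-1.573 -0.002] w 0.0567 F [-1.3  0.2 -0.4] -> dp mm [-0.2 80.2  0.5] roll 0.001 roll_other -3.14
top yellow c [ 452.1 -337. ] short/long 69.3 134.0 short axis yaw -19.0
[275.60442549 240.85271682] [195.15730854 182.55440114]
```

View pics/c_fit1b.png

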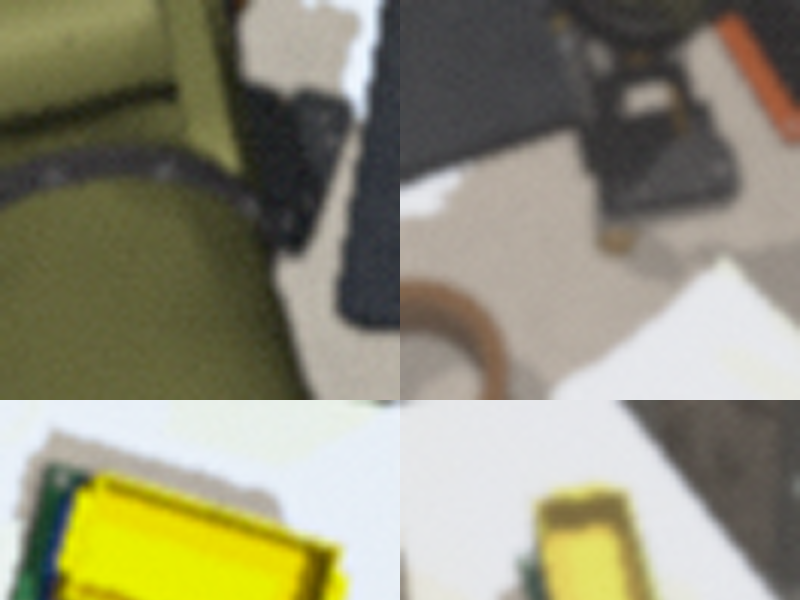

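```bash
python3 - <<'E'
from h import *
print("bearing exp", *[np.round(proj(n,[.6008,.3317,.010]),1) for n in("top","scene")],"meas [148.6 188.2] [301.9 279.1]")
for n,b in(("top",(186,172,204,194)),("scene",(266,232,288,254))):
    im=cv2.imread(f"pics/{n}0.png");x0,y0,x1,y1=b;h=cv2.cvtColor(im,cv2.COLOR_BGR2HSV)[y0:y1,x0:x1]
    m=(h[:,:,1]>60).astype(np.uint8);k,l,st,ce=cv2.connectedComponentsWithStats(m)
    j=1+st[1:,4].argmax();print(n,st[j]+[x0,y0,0,0,0],ce[j]+[x0,y0])
    print(m)
print([np.round([proj(n,[.609,.183,z]) for z in(0,.046)],1).tolist() for n in("top","scene")])
E
```

```text
bearing exp [147.9 187.1] [301.9 277.7] meas [148.6 188.2] [301.9 279.1]
top [191 181   8   9  56] [194.69642857 184.875     ]
[[0 0 0 0 0 0 0 0 0 0 0 0 0 0 0 0 0 0]
 [0 0 0 0 0 0 0 0 0 0 0 0 0 0 0 0 0 0]
 [0 0 0 0 0 0 0 0 0 0 0 0 0 0 0 0 0 0]
 [0 0 0 0 0 0 0 0 0 0 0 0 0 0 0 0 0 0]
 [0 0 0 0 0 0 0 0 0 0 0 0 0 0 0 0 0 0]
 [0 0 0 0 0 0 0 0 0 0 0 0 0 0 0 0 0 0]
 [0 0 0 0 0 0 0 0 0 0 0 0 0 0 0 0 0 0]
 [0 0 0 0 0 0 0 0 0 0 0 0 0 0 0 0 0 0]
 [0 0 0 0 0 0 0 0 0 0 0 0 0 0 0 0 0 0]
 [0 0 0 0 0 0 0 1 1 1 1 0 0 0 0 0 0 0]
 [0 0 0 0 0 0 1 1 1 1 1 1 0 0 0 0 0 0]
 [0 0 0 0 0 0 1 1 1 1 1 1 1 0 0 0 0 0]
 [0 0 0 0 0 1 1 1 1 1 1 1 1 0 0 0 0 0]
 [0 0 0 0 0 1 1 1 1 1 1 1 1 0 0 0 0 0]
 [0 0 0 0 0 1 1 1 1 1 1 1 1 0 0 0 0 0]
 [0 0 0 0 0 0 1 1 1 1 1 1 1 0 0 0 0 0]
 [0 0 0 0 0 0 0 1 1 1 1 1 0 0 0 0 0 0]
 [0 0 0 0 0 0 0 0 1 1 1 0 0 0 0 0 0 0]
 [0 0 0 0 0 0 0 0 0 0 0 0 0 0 0 0 0 0]
 [0 0 0 0 0 0 0 0 0 0 0 0 0 0 0 0 0 0]
 [0 0 0 0 0 0 0 0 0 0 0 0 0 0 0 0 0 0]
 [0 0 0 0 0 0 0 0 0 0 0 0 0 0 0 0 0 0]]
scene [275 237   6   9  41] [277.3902439  241.26829268]
[[0 0 0 0 0 0 0 0 0 0 0 0 0 0 0 0 0 0 0 0 0 0]
 [0 0 0 0 0
[... 345 characters left out ...]
 1 1 0 0 0 0 0 0 0]
 [0 0 0 0 0 0 0 0 0 1 1 1 1 1 1 0 0 0 0 0 0 0]
 [0 0 0 0 0 0 0 0 0 1 1 1 1 1 1 0 0 0 0 0 0 0]
 [0 0 0 0 0 0 0 0 0 1 1 1 1 1 0 0 0 0 0 0 0 0]
 [0 0 0 0 0 0 0 0 0 1 1 1 1 1 0 0 0 0 0 0 0 0]
 [0 0 0 0 0 0 0 0 0 0 1 1 1 0 0 0 0 0 0 0 0 0]
 [0 0 0 0 0 0 0 0 0 0 0 0 0 0 0 0 0 0 0 0 0 0]
 [0 0 0 0 0 0 0 0 0 0 0 0 0 0 0 0 0 0 0 0 0 0]
 [0 0 0 0 0 0 0 0 0 0 0 0 0 0 0 0 0 0 0 0 0 0]
 [0 0 0 0 0 0 0 0 0 0 0 0 0 0 0 0 0 0 0 0 0 0]
 [0 0 0 0 0 0 0 0 0 0 0 0 0 0 0 0 0 0 0 0 0 0]
 [0 0 0 0 0 0 0 0 0 0 0 0 0 0 0 0 0 0 0 0 0 0]
 [0 0 0 0 0 0 0 0 0 0 0 0 0 0 0 0 0 0 0 0 0 0]
 [0 0 0 0 0 0 0 0 0 0 0 0 0 0 0 0 0 0 0 0 0 0]]
[[[196.3, 184.2], [194.0, 181.0]], [[275.3, 243.8], [276.1, 237.7]]]
```

```bash
python3 -c "
from h import *
plan(.6065,.187,.0175,71.2)"
```

```text
t 24.6 ee [609.4 183.1  97.7] yaw 71.3 rp [-1.573 -0.002] w 0.0567 F [-1.3  0.2 -0.4] -> dp mm [ 2.8 80.2  4.2] roll 0.001 roll_other -3.14
```

Request:
apply_moves([
  {"dp":[0.003,0,0.004],"roll":0,"grip":-0.2},
  {"dp":[0,0.02,0],"roll":0,"grip":-0.2},
  {"dp":[0,0.025,0],"roll":0,"grip":-0.2},
  {"dp":[0,0.02,0],"roll":0,"grip":-0.2},
  {"dp":[0,0.013,0],"roll":0,"grip":-0.2},
  {"dp":[0,0,0],"roll":0,"grip":-0.2},
  {"dp":[0,0,0],"roll":0,"grip":-0.2},
])

```text
time_s: 25.52
ee_pos: [0.6061, 0.1873, 0.0183]
eef_rot: [-1.572, -0.001, 1.245]
force: [0.6, -0.3, 0.1]
grip_width: 0.0566
```

Request:
apply_moves([
  {"dp":[0,0,0],"roll":0,"grip":0.2},
  {"dp":[0,0,0],"roll":0,"grip":0.3},
  {"dp":[0,0,0],"roll":0,"grip":0.4},
  {"dp":[0,0,0],"roll":0,"grip":1},
  {"dp":[0,0,0],"roll":0,"grip":1},
  {"dp":[0,0,0],"roll":0,"grip":1},
], newtons=20)

```text
time_s: 26.28
ee_pos: [0.6057, 0.1871, 0.0178]
eef_rot: [-1.571, -0.0, 1.245]
force: [-0.3, -0.9, 3.6]
grip_width: 0.0274
```

Request:
apply_moves([
  {"dp":[0,0,0],"roll":0,"grip":1},
  {"dp":[0,-0.01,0],"roll":0,"grip":1},
  {"dp":[0,-0.03,0],"roll":0,"grip":1},
  {"dp":[0,-0.04,0],"roll":0,"grip":1},
  {"dp":[0,-0.04,0],"roll":0,"grip":1},
  {"dp":[0,-0.04,0],"roll":0,"grip":1},
  {"dp":[0,0,0],"roll":0,"grip":1},
], newtons=30)

```text
time_s: 27.15
ee_pos: [0.6066, 0.1876, 0.1813]
eef_rot: [-1.576, -0.003, 1.245]
force: [-0.3, -0.4, -1.4]
grip_width: 0.0273
```

```bash
python3 -c "
from h import *
plan(.4555,-.339,.176,71.2)"
```

```text
t 27.1 ee [606.6 187.6 181.3] yaw 71.3 rp [-1.576 -0.003] w 0.0273 F [-0.3 -0.4 -1.4] -> dp mm [-547.3    5.4  -25.3] roll 0.002 roll_other -3.14
```

Request:
apply_moves([
  {"dp":[-0.0547,0,-0.0026],"roll":0.002,"grip":1},
  {"dp":[-0.0547,0,-0.0026],"roll":0,"grip":1},
  {"dp":[-0.0547,0,-0.0026],"roll":0,"grip":1},
  {"dp":[-0.0547,0,-0.0025],"roll":0,"grip":1},
  {"dp":[-0.0547,0,-0.0025],"roll":0,"grip":1},
  {"dp":[-0.0547,0,-0.0025],"roll":0,"grip":1},
  {"dp":[-0.0547,0,-0.0025],"roll":0,"grip":1},
  {"dp":[-0.0547,0,-0.0025],"roll":0,"grip":1},
  {"dp":[-0.0547,0,-0.0025],"roll":0,"grip":1},
  {"dp":[-0.0547,0,-0.0025],"roll":0,"grip":1},
])

```text
time_s: 28.4
ee_pos: [0.4525, -0.3402, 0.1766]
eef_rot: [-1.57, -0.001, 1.243]
force: [0.0, 0.1, -0.8]
grip_width: 0.0272
```

Request:
apply_moves([
  {"dp":[0,0.03,0],"roll":0,"grip":1},
  {"dp":[0,0.03,0],"roll":0,"grip":1},
  {"dp":[0,0,0],"roll":0,"grip":1},
  {"dp":[0,0,0],"roll":0,"grip":1},
])

```text
time_s: 28.9
ee_pos: [0.4539, -0.3389, 0.1184]
eef_rot: [-1.571, 0.0, 1.243]
force: [0.5, -0.1, -0.9]
grip_width: 0.0279
```

```bash
python3 look.py .456 -.339 .09 fit2; python3 -c "
from h import *
plan(.4555,-.339,.061,71.2);e=ctrl.get_obs()['ee_pos']
print(proj('scene',e),proj('scene',e-[0,0,.0175]))"
```

```text
top crop origin 342 193 scale 6.06
scene crop origin 206 76 scale 6.06
t 29.0 ee [ 454.  -339.1  118.8] yaw 71.2 rp [-1.572e+00  1.000e-03] w 0.0276 F [-0.8  0.4 -1.1] -> dp mm [ 0.5 57.8 -1.3] roll 0.001 roll_other -3.14
[239.8432876  104.43469904] [239.91133883 107.67302746]
```

View pics/c_fit2.png

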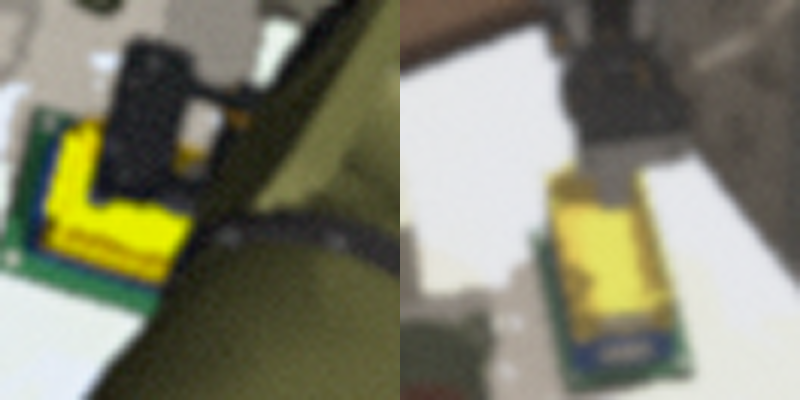

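Request:
apply_moves([
  {"dp":[0.0005,0.02,-0.0013],"roll":0,"grip":1},
  {"dp":[0,0.02,0],"roll":0,"grip":1},
  {"dp":[0,0.012,0],"roll":0,"grip":1},
  {"dp":[0,0.004,0],"roll":0,"grip":1},
  {"dp":[0,0.001,0],"roll":0,"grip":1},
  {"dp":[0,0,0],"roll":0,"grip":1},
])

```text
time_s: 29.75
ee_pos: [0.4552, -0.339, 0.0612]
eef_rot: [-1.572, 0.0, 1.243]
force: [-0.3, -0.0, -0.3]
grip_width: 0.0277
```

Request:
apply_moves([
  {"dp":[0,0.001,0],"roll":0,"grip":1},
  {"dp":[0,0.0006,0],"roll":0,"grip":1},
  {"dp":[0,0,0],"roll":0,"grip":1},
])

```text
time_s: 30.12
ee_pos: [0.4552, -0.339, 0.0597]
eef_rot: [-1.572, 0.0, 1.243]
force: [-1.4, 0.9, 5.1]
grip_width: 0.0274
```

Request:
apply_moves([
  {"dp":[0,0,0],"roll":0,"grip":0.35},
  {"dp":[0,0,0],"roll":0,"grip":0.2},
  {"dp":[0,0,0],"roll":0,"grip":-0.1},
  {"dp":[0,0,0],"roll":0,"grip":-0.2},
  {"dp":[0,-0.015,0],"roll":0,"grip":-0.2},
  {"dp":[0,-0.03,0],"roll":0,"grip":-0.2},
  {"dp":[0,-0.04,0],"roll":0,"grip":-0.2},
  {"dp":[0,-0.03,0],"roll":0,"grip":-0.2},
])

```text
time_s: 31.12
ee_pos: [0.4552, -0.339, 0.1768]
eef_rot: [-1.573, 0.001, 1.243]
force: [-0.8, 0.1, -0.4]
grip_width: 0.0562
```

Request:
apply_moves([
  {"dp":[0.055,0,0],"roll":0,"grip":-0.2},
  {"dp":[0.055,0,0],"roll":0,"grip":-0.2},
  {"dp":[0.055,0,0],"roll":0,"grip":-0.2},
  {"dp":[0.055,0,0],"roll":0,"grip":-0.2},
  {"dp":[0.055,0,0],"roll":0,"grip":-0.2},
  {"dp":[0.055,0,0],"roll":0,"grip":-0.2},
  {"dp":[0,0,0],"roll":0,"grip":-0.2},
])

```text
time_s: 32.0
ee_pos: [0.5618, -0.0234, 0.1749]
eef_rot: [-1.572, -0.001, 1.247]
force: [0.5, 0.2, -0.0]
grip_width: 0.0564
```

```bash
python3 look.py .456 -.339 .05 end; python3 -c "
from h import *
t=cv2.imread('pics/top_end.png');blobs('top',t,'yellow',.070,(330,195,420,265))
print([np.round(proj('top',[.452,-.337,z]),1).tolist() for z in(.042,.065,.088)],[np.round(proj('scene',[.460,-.334,z]),1).tolist() for z in(.042,.065,.088)])
b=t[185:265,330:425]
cv2.imwrite('pics/c_end2.png',np.vstack([cv2.imread('pics/c_end.png'),np.hstack([t[100:225,100:400][:,:],]) if 0 else cv2.resize(t[120:220,90:490],(800,200),interpolation=cv2.INTER_CUBIC)]))
a=cv2.imread('pics/top0.png');d=cv2.absdiff(a,t).max(2)[150:205,325:430];print('mug/carton diff px',int((d>40).sum()))
"
```

```text
top crop origin 338 194 scale 6.06
scene crop origin 206 84 scale 6.06
top yellow c [ 452.  -337.3] short/long 69.3 134.7 short axis yaw -19.1
[[369.8, 229.6], [372.2, 228.8], [374.6, 228.1]] [[239.4, 119.6], [239.3, 115.6], [239.3, 111.5]]
mug/carton diff px 0
```

View pics/c_end2.png

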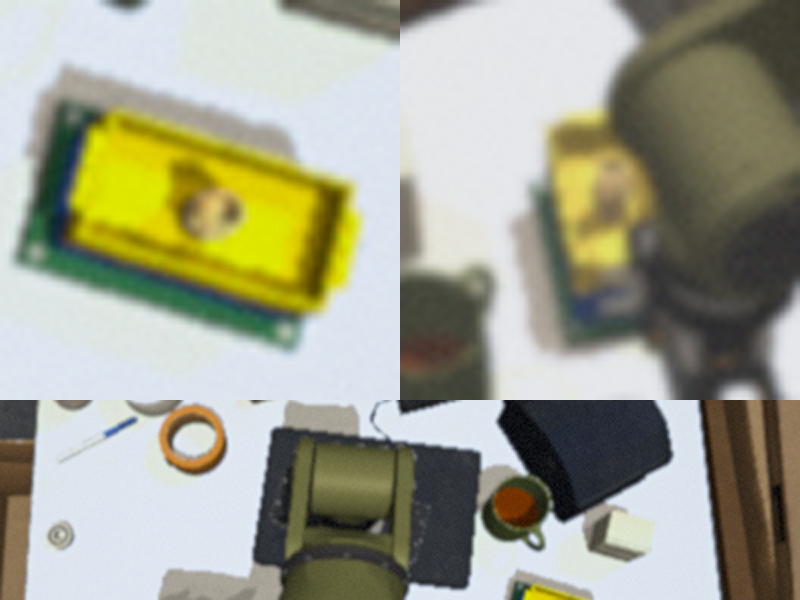

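The final view shows the stack aligned, with the fitting upright at about (372.5, 228.5) px against an expected (372.2, 228.8). The mug, carton and tape are where they started.

```bash
python3 -c "
from station import ctrl
print(ctrl.hand_in())"
```

```text
the job is handed in; nothing more can be done
None
```

I built the stack on the green base in the order asked and handed it in at about 32 s of the 102 s allowed. From the bottom it is the blue tray, the right-hand bearing, the yellow tray, then the brass fitting. The gripper is open and clear of everything.

**Trays:** both came down at the seated height (TCP 25.3 mm for blue, 56.6 mm for yellow). The camera puts their centres within about 2 mm of the base, and their yaw (-18.9° and -19.1°) matches its -18.8°.

**Bearing:** it lay flat, within about 1 mm of the blue tray's centre, when I checked it before the yellow tray went on.

**Fitting:** it stands upright, within about 1 px (3 mm) of the yellow tray's centre.

**Bystanders:** the mug and carton area of the top image shows no changed pixels. I checked the tape only by eye; it looks unmoved.

**Disagreements and limits:**
- The two cameras differed by about 6–9 mm at desk level. I corrected for that against where the gripper actually held things.
- The gripper read 27.4 mm on the fitting, so it was probably held near the hexagon's corners. The grip stayed steady and the fitting was released cleanly.
- In the last scene view the arm partly hides the stack, so the final check rests mainly on the top view.

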